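# Torque down a shelf-frame foot bolt

### The job

Take the click torque wrench from its blue tray, fit its socket fully down over the brass square bolt of the shelf-frame foot and tighten the bolt clockwise until the wrench breaks over with a click, stopping at once: do not keep pulling until the handle comes hard up against the end of its break-over play. Then lift the wrench off, lay it gently back in the tray with its handle on the rubber saddle, let go, and leave the other things on the bench undisturbed.

Things in the scene. Friction and masses are not known exactly. Their poses are not given: they have to be found in the camera images.
- wrench: Click torque wrench, loose, about 0.4 kg. Origin on the socket axis at the socket's lower rim, z up, handle along -x. Head 42 mm across, z 30 to 54 mm; steel neck 14 mm wide, x -20 to -60 mm; green flat-sided grip 24 mm wide (y), z 30 to 54 mm, x -60 to -165 mm; round end cap to x -200 mm. In the tray it stands on the socket rim (origin 4 mm above the table) and a saddle under the grip.
- wrench_grip (a point): Point to grip: middle of the green grip, 110 mm from the socket axis (wrench x = -110 mm), 42 mm above the socket's lower rim; axes as the wrench's. Grip across the 24 mm width, firmly.
- socket (a point): Centre of the lower rim of the dark steel socket; lies at the wrench's origin. Socket 39 x 39 mm, 30 mm tall, open below: square hole 27 x 27 mm, 30 mm deep, sides along this point's x and y. Unloaded, its axes are the wrench's. It turns in the wrench's head by the break-over play: 0 to 0.20 rad (22 mm at the grip point), where the play has a hard end.
- wrench_head (a point): Top of the wrench's round head, 54 mm above the socket rim. How it clicks: a preset spring latch holds socket and handle in line until the clockwise torque about the socket axis reaches about 1.1 N m in motion (0.85 or so read at standstill); then the handle jumps on, the socket stays, the resistance falls (to half at 0.12 rad of play). Stop then. Springs back when unloaded.
- bolt_head (a point): Foot of the brass square bolt head, on its axis, on the washer, 33 mm above the table; z up, x and y parallel to the head's sides. Head 24 x 24 mm, 18 mm tall, red cone on it 5 mm tall (23 to 12 mm across). Fully fitted, the socket rim meets the washer here. Tightens clockwise from above, at 0.6 N m and rising, stays where turned; 0.35 to 0.7 rad more to the click, unseen (plus 0.1 to 0.2 slack).
- foot: Shelf-frame foot, fixed: origin on the table under the bolt axis. Grey rail with steel plate, top 30 mm up, from x -50 to 120 mm, 110 mm wide. Perforated angle post up to 120 mm above the table at x 78 to 118, y -40 to 0 mm (foot axes, +x away from the robot). A handle on the -x side, towards the robot, swings free.
- tray: Blue tool tray, fixed, 300 (x) x 140 mm, walls 12 mm tall, floor 4 mm thick. Origin on the table under its centre. Rubber saddle across it at x = -70 mm: 14 x 50 mm, top 34 mm above the table, carries the grip. The wrench's place: its origin at tray x = 90 mm, y = 0, z = 4 mm, handle along the tray's -x.
- washer1: Bystander: loose steel washer, 34 mm across; leave alone
- washer2: Bystander: loose steel washer, 34 mm across; leave alone
- mallet: Bystander: hammer lying at the right side; leave alone
- driver: Bystander: screwdriver lying at the left side; leave alone
- bolt_jar: Bystander: lidded jar, 64 mm across, 80 mm tall, at the left; leave alone
- spacer: Bystander: short steel beam offcut 60 x 40 x 28 mm at the right; leave alone
- tape: Bystander: round yellow tape measure, 64 mm across, 28 mm tall, at the left; leave alone
Not all that is in view belongs to the job. Leave any green or orange look-alike of the foot alone.

How it is judged:
On the way, in this order (a step that is already met when the one before it is completed fails the run):
1. the socket is fully down over the bolt head, wrench level and not broken over (horizontal distance between socket and bolt_head below 0.004 m and z of socket in the frame of bolt_head below 0.006 m and angle between wrench's own z axis and vertical below 0.1 rad and angle between the x axis of socket and the x axis of wrench, either way round below 0.025 rad), for 0.2 s.
2. the wrench has broken over (clicked) while fully on the bolt (horizontal distance between socket and bolt_head below 0.004 m and z of socket in the frame of bolt_head below 0.006 m and angle between wrench's own z axis and vertical below 0.1 rad and angle between the x axis of socket and the x axis of wrench, either way round above 0.03 rad).
At the end, for the whole second after the job is handed in: The wrench lies released and at rest in the tray, level within 0.08 rad: socket centre 60 to 120 mm along the tray's +x, socket and grip points within 35 mm of its middle line, handle to -x, rim under 10 mm above the table, break-over play under 0.03 rad (x of socket in the frame of tray between 0.06 and 0.12 m and y of socket in the frame of tray between -0.035 and 0.035 m and z of socket in the frame of tray below 0.01 m and angle between wrench's own z axis and vertical below 0.08 rad and y of wrench_grip in the frame of tray between -0.035 and 0.035 m and x of wrench_grip in the frame of tray below 0.02 m and linear speed of wrench below 0.02 m/s and angle between the x axis of socket and the x axis of wrench, either way round below 0.03 rad and contact force between each of the arm, the fingers and wrench below 0.1 N); the robot touches nothing.
It fails at once if the handle is driven on past the click towards the hard end of its play (over 0.16 rad) (angle between the x axis of socket and the x axis of wrench, either way round above 0.16 rad).
It fails at once if a bystander is moved by more than 30 mm (distance of any of washer1, washer2, mallet, driver, bolt_jar, spacer, tape from where it was at the start of the episode above 0.03 m).
It fails at once if the wrench is dropped or slammed into the tray (faster than 0.6 m/s low over it) (horizontal distance between socket and tray below 0.13 m and height (world z) of socket below 0.06 m and linear speed of wrench above 0.6 m/s).
It also fails if it takes over 61 s, if anything falls off the work surface, if the arm or the gripper's body presses on something with over 40 N, if the wrist force passes 120 N, or if a joint passes its speed limit or range.

### The arm

A 6-joint arm with a two-finger parallel gripper is mounted at the origin on the work surface. World frame = base frame: x ahead of the robot, y to its left, z up, the work surface at z = 0. Lengths are in m, angles in rad, forces in N, time in s.
With the tool pointing down it reaches from about 0.325 to 0.775 m from the base axis. Payload 9.3 kg.
Tool frame: the origin (TCP) lies at the very end of the fingers, on their centre line; the grasp point (between the pads) lies 19 mm behind it; z points along the fingers, y is the line along which they close (so a half turn about z gives the same grasp; the last joint's range is limited). The gripper opens to 85 mm and grips with 20 to 120 N. Pads are 22 mm wide; open, the fingers measure 114 mm over their backs; the gripper's body (76 mm by 85 mm) begins 54 mm behind the grasp point. The pads swing forward as they close: fully open they stand 13 mm farther back than shut.
Start: joints at [-1.36, 0.259, 0.021, 1.334, 0, 1.418], TCP at [0.196, -0.514, 0.231] pointing down, gripper open.
Joint ranges: [-3.04, 3.04], [-0.91, 1.82], [-1.04, 1.36], [-1.92, 1.95], [-1.52, 1.45], [-3.14, 3.14]. Speed limits (rad/s): [2.22, 2.22, 2.79, 3.14, 3.14, 3.14].

### API

Orientations are given as a unit quaternion [w, x, y, z].
In Python, from bench import manip gives the robot as it stands. The module is installed in compiled form; this text tells all that it offers.
- The arm moves only by the tool arm_command, never from a script. Its argument "rows" is a list of rows, each a list of 3 entries, a list of its own where there are three numbers: the shift along the tool's x, y, z in parts of the range, where 1.0 means 1000 mm, then the turn, a rotation vector about the tool's x, y, z in normalised numbers (1 is pi rad), then the finger opening in mm, from 0 to 85.4. A call has 1 to 20 rows; each row is the pose to reach, as a shift and turn from the pose commanded when the call began, along the tool's axes at that moment; what a row does not reach only later rows make up. A row lasts 1/12 s, in which the tool goes at most 41.7 mm and 7.16 degrees, less where a joint would pass 70% of its speed; a pose out of reach is approached as far as the arm can. No shift or turn number may pass 1 either way. A call with a gripper value outside its range is refused whole. The fingers move at their own pace and stop on an object; "force" is the grip in N (left out, the last holds). Time passes only in rows, so rows that repeat a pose let the fingers close. It gives the time, the measured TCP pose, the force, the opening and the grip force at its end, in the units of the state.
- manip.read_state(): the state, without advancing time (a new reading comes with each control period).
- manip.get_image(name): name is "scene" or "top" or "wrist"; returns a dict with "image" (420x560x3 uint8, red, green, blue), "intrinsics" (3x3 intrinsics, pixels), "R" (3x3) and "t" (3): a world point X has camera coordinates R X + t. Camera axes: x right, y down, z forward; pixel columns grow to the right and rows downward; lengths in m; the calibration is good to about 2 mm. A picture is of the moment at which its call begins. There is no depth.
- manip.close_job(): hands the job in; it is judged then, once.
Trained networks look in a picture, given as the dict that the camera call returned (one of the last four; its "shot" number tells which), for a name from the list of things; names that differ only in an ending like _2 or _b are one class to them, and where a whole thing is asked for, a point or a joint stands for the part that bears it (a point fixed in the world has none). Each returns a list of dicts, best first, with "confidence" (0 to 1); they miss things now and then, are a little off and sometimes report something else, mostly with a low value. They report only what shows in the picture. A call takes as long as a camera call. They do not tell look-alikes from the thing itself.
- manip.boxes_of(label, picture): "rect" ([centre column, centre row, width, height] in pixels, round what is visible of it).
- manip.mark_of(label, picture): "location" ([column, row] in pixels: a listed point, or the origin of a listed thing).
The state is a dict: "clock": time; "q": joint angles; "qvel": joint speeds; "effort": joint torques, N m; "tool_pos": TCP position; "ee_rot": TCP orientation; "force": force on the tool from outside, world axes, zero at the start; "ft_torque": the same for the moment, N m; "gripper_width": finger opening in m; "grip_force": force on a finger pad.
Only numpy, scipy, OpenCV 4.12 (cv2) and the standard library are available. Lean on these libraries where they do the work, as an engineer would, in place of code of your own. Each camera call takes 0.05 s, during which the arm holds its last target. There are 200 camera calls.

## Working session

There is one attempt and no reset: what is moved stays moved. The work goes in short steps, Python scripts to look and compute and a tool call to move; the robot and the scene stay as the last step left them, time stands still between calls to the robot, and variables do not carry over. Pictures are saved under pics/ and viewed, at most 10 in all, crops included, and the job is handed in when it is done.

Besides the shell and the picture viewer there is one more tool, called as a command line: name --argument value ..., lists and objects as JSON in quotes. arm_command: Moves the arm, as the interface text tells. Its arguments: {"type":"object","properties":{"rows":{"type":"array"},"force":{"type":"number"}},"required":["rows"]}

```bash
mkdir -p pics; cat > h.py <<'E'
import numpy as np, cv2
from bench import manip
from scipy.spatial.transform import Rotation as Ro
def save(p,n): cv2.imwrite('pics/'+n,cv2.cvtColor(p['image'],cv2.COLOR_RGB2BGR))
def proj(p,X):
    c=p['R']@np.asarray(X,float)+p['t']; u=p['intrinsics']@c; return u[:2]/u[2]
def at_z(p,uv,z):
    R,t,K=map(np.asarray,(p['R'],p['t'],p['intrinsics']))
    d=R.T@np.linalg.inv(K)@np.array([uv[0],uv[1],1.]); o=-R.T@t
    return o+d*(z-o[2])/d[2]
def toolR(s): w,x,y,z=s['ee_rot']; return Ro.from_quat([x,y,z,w])
E
python3 - <<'E'
from h import *
np.set_printoptions(precision=4,suppress=True)
s=manip.read_state(); print(s)
print(toolR(s).as_matrix())
Z={'wrench_grip':.046,'socket':.004,'wrench_head':.058,'bolt_head':.033,'foot':0,'tray':0,'wrench':.004}
ims=[]
for c in ('top','scene'):
    p=manip.get_image(c); ims.append(p['image'])
    for l,z in Z.items():
        for r in manip.mark_of(l,p)[:3]: print(c,l,np.round(r['location'],1),round(r['confidence'],2),at_z(p,r['location'],z)[:2])
    save(p,c+'0.png')
E
```

```text
{'clock': 0.0, 'q': array([-1.3596,  0.2592,  0.0207,  1.3337, -0.    ,  1.4182]), 'qvel': array([-0.0002,  0.0017,  0.0017,  0.0025, -0.0002,  0.0002]), 'effort': array([ -0.0038, -55.5641,  34.453 ,   0.0134,  -0.0004,  -0.    ]), 'tool_pos': array([ 0.1956, -0.5137,  0.2306]), 'ee_rot': array([-0.0007,  0.9835,  0.1809, -0.    ]), 'force': array([0.4212, 0.0786, 0.2461]), 'ft_torque': array([-0.037 ,  0.0377, -0.052 ]), 'grip_force': 0.0, 'gripper_width': 0.08541216755232918}
[[ 0.9346  0.3558 -0.0003]
 [ 0.3558 -0.9346  0.0014]
 [ 0.0002 -0.0014 -1.    ]]
top wrench_grip [348.5 185.7] 0.88 [ 0.5803 -0.2266]
top socket [342.1 149.8] 0.6 [ 0.6921 -0.2179]
top wrench_head [344.9 145.8] 0.64 [ 0.6924 -0.2183]
top bolt_head [154.1 310.6] 0.69 [0.2418 0.3261]
top bolt_head [188.7 189.4] 0.54 [0.5807 0.2271]
top bolt_head [344.4 298.9] 0.52 [ 0.2629 -0.2066]
top foot [190.5 188.1] 0.92 [0.5887 0.2271]
top foot [341.5 299.4] 0.88 [ 0.2585 -0.2029]
top foot [154.4 308. ] 0.78 [0.2456 0.3328]
top tray [345.8 176. ] 0.59 [ 0.615  -0.2269]
top wrench [344.4 149.6] 0.63 [ 0.6925 -0.2247]
scene wrench_grip [203.9 184. ] 0.9 [ 0.5769 -0.222 ]
scene wrench_grip [336.1 371.2] 0.55 [0.6991 0.4001]
scene wrench_grip [172.8 215. ] 0.29 [ 0.7068 -0.2   ]
scene socket [176.4 213.9] 0.63 [ 0.6869 -0.2233]
scene wrench_head [171.1 199.1] 0.71 [ 0.6807 -0.2383]
scene bolt_head [283.4 135.2] 0.71 [ 0.2705 -0.2016]
scene bolt_head [429.  235.5] 0.63 [0.2474 0.3376]
scene bolt_head [312.8 288.2] 0.61 [0.5845 0.2211]
scene foot [427.3 242.1] 0.92 [0.2462 0.3418]
scene foot [312.9 296.2] 0.85 [0.589  0.2281]
scene foot [284.9 141.9] 0.74 [ 0.2662 -0.1991]
scene tray [194.5 195.4] 0.75 [ 0.6071 -0.2402]
scene wrench [174.2 216.1] 0.6 [ 0.6961 -0.2217]
```

View pics/top0.png

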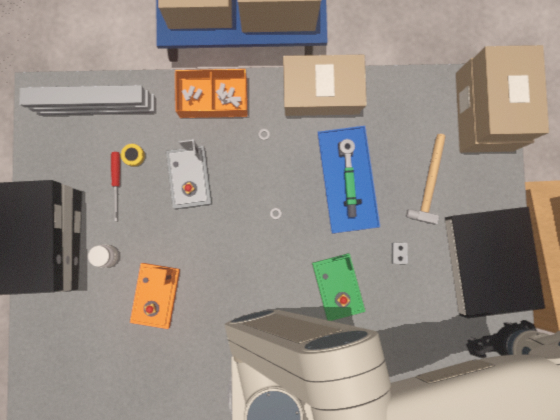

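View pics/scene0.png

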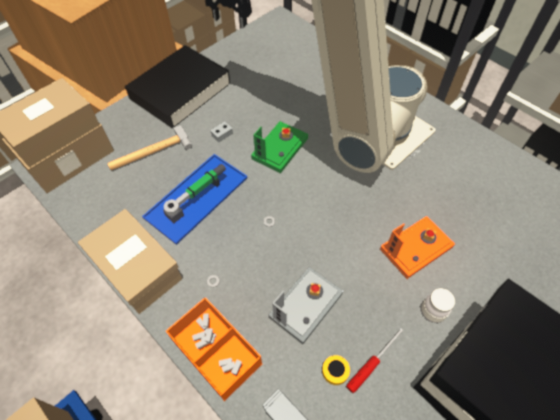

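The top view shows three feet that could be the target: grey at (188,188), green at (343,300) and orange at (151,309). The text rules out the green and orange ones, so I choose grey. Only one wrench is in view, in the blue tray with its head at (346,147) and grip at (350,185). The scene view agrees: grey foot at (313,290), wrench head at (172,208).

```bash
python3 - <<'E'
from h import *
np.set_printoptions(precision=4,suppress=True)
p=manip.get_image('top'); im=p['image']; hsv=cv2.cvtColor(im,cv2.COLOR_RGB2HSV)
def rect(mask,z,roi):
    m=np.zeros(mask.shape,np.uint8); c0,r0,c1,r1=roi; m[r0:r1,c0:c1]=mask[r0:r1,c0:c1]
    rc,cc=np.nonzero(m); P=np.array([at_z(p,(u,v),z)[:2] for u,v in zip(cc,rc)],np.float32)*1000
    (c,sz,a)=cv2.minAreaRect(P); b=cv2.boxPoints((c,sz,a)); e=[b[1]-b[0],b[2]-b[1]]; l=max(e,key=np.linalg.norm)
    print(len(P),np.round(c,1),np.round(sz,1),'yaw',np.arctan(l[1]/l[0]))
blue=((hsv[...,0]>105)&(hsv[...,0]<125)&(hsv[...,1]>150)).astype(np.uint8)*255
rect(blue,.008,(300,110,400,250))
gr=((hsv[...,0]>45)&(hsv[...,0]<80)&(hsv[...,1]>100)).astype(np.uint8)*255
rect(gr,.05,(325,150,370,215))
a=cv2.resize(im[125:230,145:225],None,fx=5,fy=5,interpolation=cv2.INTER_CUBIC)
b=cv2.resize(im[125:230,315:385],None,fx=5,fy=5,interpolation=cv2.INTER_CUBIC)
save({'image':np.hstack([a,b])},'crop.png')
E
```

```text
3170 [ 604.3 -232.3] [290.6 134.3] yaw 0.111659914
269 [ 579.6 -230.4] [102.7  25.5] yaw 0.050033417
```

View pics/crop.png

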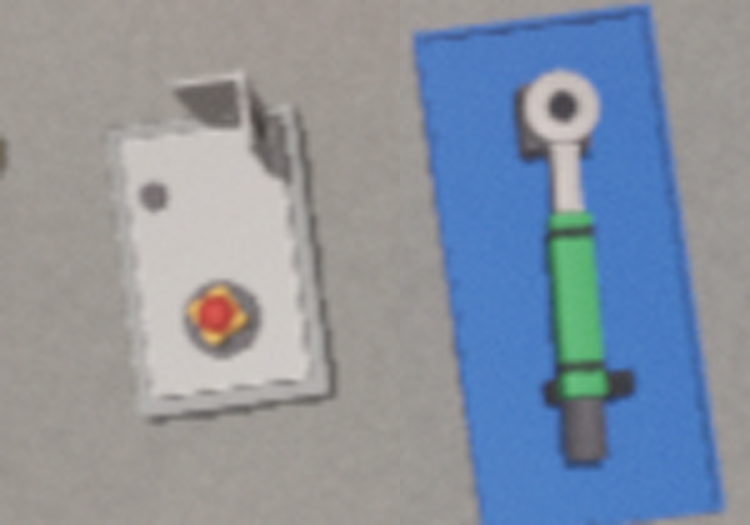

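The left crop confirms the grey foot: a brass square under the red cone at crop (217,313), turned about 35–40° from the foot's sides. The right crop shows the wrench alone in the tray, head at crop (562,105) and grip at (577,310). Next I need the wrist camera's mounting.

```bash
python3 - <<'E'
from h import *
np.set_printoptions(precision=4,suppress=True)
p=manip.get_image('wrist'); s=manip.read_state(); T=toolR(s).as_matrix()
R,t=np.asarray(p['R']),np.asarray(p['t']); print('cam in tool',T.T@(-R.T@t-s['tool_pos']),'axes in tool\n',T.T@R.T); print(p['intrinsics'])
def goal(pos,yaw):
    d=T.T@(np.array(pos)-s['tool_pos']); cur=np.arctan2(T[1,0],T[0,0]); print(pos,'shift mm',d*1000,'turn z',-(yaw-cur))
goal((.50,.22,.25),.09+np.pi); goal((.58,-.228,.2),.07+np.pi)
E
```

```text
cam in tool [ 0.0762  0.0002 -0.1429] axes in tool
 [[ 0.0006 -0.9537 -0.3007]
 [ 1.      0.0009 -0.0008]
 [ 0.001  -0.3007  0.9537]]
[[331.5105   0.     285.0583]
 [  0.     331.5105 205.5565]
 [  0.       0.       1.    ]]
(0.5, 0.22, 0.25) shift mm [ 545.5548 -577.7081  -18.7375] turn z -2.8678333215124994
(0.58, -0.228, 0.2) shift mm [ 460.9272 -130.561    31.2796] turn z -2.8478333215125
```

The manual's scale: shifts go in shares of 1000 mm and turns go in shares of pi rad. Converting my numbers, 574 mm is 0.574, -567 mm is -0.567, -2.86 rad is -0.9104.

arm_command --rows '[[[0.574,-0.567,0.01],[0,0,-0.9104],85],[[0.574,-0.567,0.01],[0,0,-0.9104],85],[[0.574,-0.567,0.01],[0,0,-0.9104],85],[[0.574,-0.567,0.01],[0,0,-0.9104],85],[[0.574,-0.567,0.01],[0,0,-0.9104],85],[[0.574,-0.567,0.01],[0,0,-0.9104],85],[[0.574,-0.567,0.01],[0,0,-0.9104],85],[[0.574,-0.567,0.01],[0,0,-0.9104],85],[[0.574,-0.567,0.01],[0,0,-0.9104],85],[[0.574,-0.567,0.01],[0,0,-0.9104],85],[[0.574,-0.567,0.01],[0,0,-0.9104],85],[[0.574,-0.567,0.01],[0,0,-0.9104],85],[[0.574,-0.567,0.01],[0,0,-0.9104],85],[[0.574,-0.567,0.01],[0,0,-0.9104],85],[[0.574,-0.567,0.01],[0,0,-0.9104],85],[[0.574,-0.567,0.01],[0,0,-0.9104],85],[[0.574,-0.567,0.01],[0,0,-0.9104],85],[[0.574,-0.567,0.01],[0,0,-0.9104],85],[[0.574,-0.567,0.01],[0,0,-0.9104],85],[[0.574,-0.567,0.01],[0,0,-0.9104],85]]'

```text
clock: 2.57
tool_pos: [0.5316, 0.2245, 0.2205]
ee_rot: [-0.0, 0.134, 0.991, 0.0]
force: [-0.2, -1.3, 0.6]
gripper_width: 0.0848
grip_force: 0.0
```

```bash
python3 - <<'E'
from h import *
np.set_printoptions(precision=4,suppress=True)
p=manip.get_image('wrist'); s=manip.read_state(); T=toolR(s).as_matrix(); print(s['clock'],s['tool_pos'],np.arctan2(T[1,0],T[0,0]),s['q'],s['force'])
save(p,'bolt.png')
for l,z in (('bolt_head',.033),('foot',0)):
    for r in manip.mark_of(l,p)[:2]: print(l,np.round(r['location'],1),round(r['confidence'],2),at_z(p,r['location'],z)[:2])
im=p['image']; hsv=cv2.cvtColor(im,cv2.COLOR_RGB2HSV)
for nm,m,z in (('red',((hsv[...,0]<5)|(hsv[...,0]>174))&(hsv[...,1]>140),.053),('brass',((hsv[...,0]>8)&(hsv[...,0]<30)&(hsv[...,1]>110)),.051)):
    n,lab,st,ce=cv2.connectedComponentsWithStats(m.astype(np.uint8)); 
    for i in np.argsort(-st[1:,4])[:3]+1: print(nm,st[i],ce[i],at_z(p,ce[i],z)[:2])
E
```

```text
2.6167 [0.5318 0.2248 0.2201] 2.882918336595103 [0.2541 0.3089 0.0644 1.3265 0.0011 0.5128] [-1.515   0.3806 -0.8457]
bolt_head [299.6 225. ] 0.6 [0.5823 0.2265]
foot [297.7 218.2] 0.87 [0.586  0.2247]
red [ 485  180   32   87 2093] [500.4319 223.129 ] [0.6261 0.4216]
red [293 225  19  18 277] [302.1155 233.3285] [0.584  0.2277]
red [403 292   1   1   1] [403. 292.] [0.6782 0.3149]
brass [ 429  237   66   58 2133] [459.0427 263.6493] [0.6616 0.3774]
brass [345 357  29  33 492] [359.7602 372.5427] [0.7733 0.2488]
brass [286 213  33  35 396] [301.0934 228.4571] [0.5794 0.2279]
```

View pics/bolt.png

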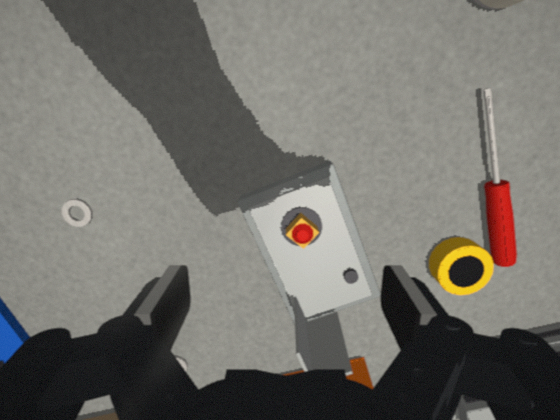

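The wrist view shows the brass square with its red cone at (302,230) on the grey plate, corners pointing up and down in the image. I'll go closer and fit its yaw.

Scaled: 70 mm is 0.07, -35 mm is -0.035.

arm_command --rows '[[[-0.018,0.006,0.035],[0,0,0],85],[[-0.035,0.012,0.07],[0,0,0],85],[[-0.035,0.012,0.07],[0,0,0],85],[[-0.035,0.012,0.07],[0,0,0],85],[[-0.035,0.012,0.07],[0,0,0],85]]'

```text
clock: 3.13
tool_pos: [0.5671, 0.2213, 0.1524]
ee_rot: [0.0, 0.14, 0.99, 0.0]
force: [-0.6, -0.5, -0.6]
gripper_width: 0.0854
grip_force: 0.0
```

```bash
cat > bolt.py <<'E'
from h import *
from scipy.optimize import minimize
def boltmask(p):
    hsv=cv2.cvtColor(p['image'],cv2.COLOR_RGB2HSV); h=hsv[...,0]
    m=(((h<30)|(h>172))&(hsv[...,1]>110)&(hsv[...,2]>70)).astype(np.uint8)
    u,v=np.round(proj(p,(.583,.2275,.045))).astype(int); k=np.zeros_like(m); cv2.circle(k,(int(u),int(v)),45,1,-1)
    n,lab,st,ce=cv2.connectedComponentsWithStats(m*k); return (lab==1+np.argmax(st[1:,4])).astype(np.uint8)
def model(p,x,y,a,S=8):
    c,s=np.cos(a),np.sin(a); P=[]
    for z in (.033,.051):
        for i,j in ((1,1),(1,-1),(-1,1),(-1,-1)): P.append((x+.012*(i*c-j*s),y+.012*(i*s+j*c),z))
    for t in np.arange(0,6.28,.5): P.append((x+.006*np.cos(t),y+.006*np.sin(t),.056))
    U=np.array([proj(p,q) for q in P],np.float32); hu=cv2.convexHull(U)
    im=np.zeros((420*4,560*4),np.uint8); cv2.fillConvexPoly(im,np.round((hu+.5)*4*16).astype(np.int32),1,shift=4); return cv2.resize(im.astype(np.float32),(560,420),interpolation=cv2.INTER_AREA)
def fit(p):
    m=boltmask(p).astype(float); best=None
    f=lambda q: np.abs(model(p,q[0]/1000,q[1]/1000,q[2]/20)-m).sum()
    for a in np.arange(0,1.57,.2):
        r=minimize(f,[583,227.5,a*20],method='Nelder-Mead',options=dict(initial_simplex=[[583,227.5,a*20],[587,227.5,a*20],[583,231.5,a*20],[583,227.5,a*20+3]],maxiter=70))
        print(np.round(r.x[:2],1),round(r.x[2]/20,3),round(r.fun,1)); 
        if best is None or r.fun<best.fun: best=r
    return best,m.sum()
E
python3 - <<'E'
from bolt import *
np.set_printoptions(precision=4,suppress=True)
p=manip.get_image('wrist'); s=manip.read_state(); print(s['clock'],s['tool_pos'],s['q'])
r,n=fit(p); print('best',r.x[:2],r.x[2]/20,r.fun,n)
m=boltmask(p); u,v=proj(p,(.583,.2275,.045)).astype(int); im=p['image'].copy(); mo=(model(p,r.x[0]/1000,r.x[1]/1000,r.x[2]/20)>.5).astype(np.uint8)
cs,_=cv2.findContours(mo,0,1); im2=im.copy(); cv2.drawContours(im2,cs,-1,(0,255,0),1)
c=lambda a: cv2.resize(a[v-50:v+50,u-60:u+60],None,fx=3.3,fy=3.3,interpolation=cv2.INTER_CUBIC)
save({'image':np.hstack([c(im),c(im2)])},'bfit.png')
E
```

```text
3.1833 [0.5674 0.2215 0.1532] [0.2346 0.3881 0.0118 1.1925 0.     0.5141]
[584.8 227.3] 0.579 40.4
[584.8 227.3] 0.578 40.5
[584.8 227.3] 0.58 40.5
[584.9 227.3] 0.579 40.4
[584.9 227.3] 0.578 40.6
[584.9 227.3] 0.58 40.3
[584.9 227.3] 0.582 40.3
[584.8 227.3] 2.15 40.4
best [584.8791 227.2806] 0.5796285741063857 40.3125 1147.0
```

View pics/bfit.png

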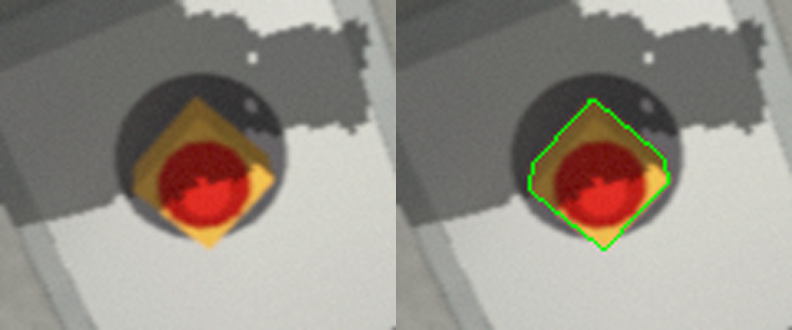

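The bolt fit is clean: centre (0.585, 0.227), yaw 0.58 (mod 90°), and the green outline lies on the brass square. Now to the wrench.

Scaled: -428 mm is -0.428, -136 mm is -0.136, -0.35 rad is -0.1114.

arm_command --rows '[[[-0.136,-0.428,-0.047],[0,0,-0.1114],85],[[-0.136,-0.428,-0.047],[0,0,-0.1114],85],[[-0.136,-0.428,-0.047],[0,0,-0.1114],85],[[-0.136,-0.428,-0.047],[0,0,-0.1114],85],[[-0.136,-0.428,-0.047],[0,0,-0.1114],85],[[-0.136,-0.428,-0.047],[0,0,-0.1114],85],[[-0.136,-0.428,-0.047],[0,0,-0.1114],85],[[-0.136,-0.428,-0.047],[0,0,-0.1114],85],[[-0.136,-0.428,-0.047],[0,0,-0.1114],85],[[-0.136,-0.428,-0.047],[0,0,-0.1114],85],[[-0.136,-0.428,-0.047],[0,0,-0.1114],85],[[-0.136,-0.428,-0.047],[0,0,-0.1114],85],[[-0.136,-0.428,-0.047],[0,0,-0.1114],85],[[-0.136,-0.428,-0.047],[0,0,-0.1114],85]]'

```text
clock: 4.35
tool_pos: [0.5804, -0.2268, 0.1998]
ee_rot: [0.001, -0.035, 0.999, -0.0]
force: [0.1, -0.3, 0.2]
gripper_width: 0.085
grip_force: 0.0
```

```bash
python3 - <<'E'
from h import *
np.set_printoptions(precision=4,suppress=True)
p=manip.get_image('wrist'); s=manip.read_state(); T=toolR(s).as_matrix(); yaw=np.arctan2(T[1,0],T[0,0]); print(s['clock'],s['tool_pos'],yaw,s['q'])
save(p,'wr.png')
for l,z in (('wrench_grip',.046),('wrench_head',.058),('socket',.004),('tray',0)):
    for r in manip.mark_of(l,p)[:2]: print(l,np.round(r['location'],1),round(r['confidence'],2),at_z(p,r['location'],z)[:2])
im=p['image']; hsv=cv2.cvtColor(im,cv2.COLOR_RGB2HSV)
m=((hsv[...,0]>45)&(hsv[...,0]<80)&(hsv[...,1]>100)).astype(np.uint8)
n,lab,st,ce=cv2.connectedComponentsWithStats(m); i=1+np.argmax(st[1:,4]); print(st[i])
rc,cc=np.nonzero(lab==i); P=np.array([at_z(p,(u,v),.055)[:2] for u,v in zip(cc,rc)],np.float32)*1000
(c,sz,a)=cv2.minAreaRect(P); print('grip',c,sz,a)
vx,vy,x0,y0=cv2.fitLine(P,cv2.DIST_L2,0,.01,.01).ravel(); print('line yaw',np.arctan(vy/vx),x0,y0)
E
```

```text
4.4 [ 0.5805 -0.2261  0.1996] -3.0693267288509176 [-0.5061  0.3929  0.139   1.3155  0.0002 -0.5783]
wrench_grip [284.9 189.8] 0.64 [ 0.5813 -0.2272]
wrench_head [279.1 302.8] 0.76 [ 0.6942 -0.2249]
socket [281.4 272.5] 0.75 [ 0.6903 -0.2234]
tray [282.7 200.1] 0.77 [ 0.6051 -0.2278]
[ 270  155   27   78 1938]
grip (583.8624267578125, -228.86744689941406) (72.2408218383789, 22.85193634033203) 2.9712700843811035
line yaw 0.053331964 582.71216 -228.88298
```

View pics/wr.png

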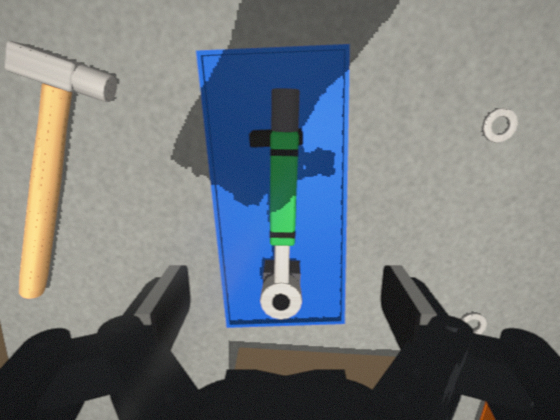

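The wrist view shows the wrench: ring head at (281,301), grip at (285,190), with the tray upright around it. The grip fits at (0.5827, -0.2288), yaw 0.053. Descending to grip it.

Scaled: 172 mm is 0.172, 140 mm is 0.14, 0.02 rad is 0.0064.

arm_command --rows '[[[-0.002,-0.003,0.04],[0,0,0.0064],85],[[-0.002,-0.003,0.08],[0,0,0.0064],85],[[-0.002,-0.003,0.115],[0,0,0.0064],85],[[-0.002,-0.003,0.14],[0,0,0.0064],85],[[-0.002,-0.003,0.16],[0,0,0.0064],85],[[-0.002,-0.003,0.172],[0,0,0.0064],85],[[-0.002,-0.003,0.172],[0,0,0.0064],85],[[-0.002,-0.003,0.172],[0,0,0.0064],85],[[-0.002,-0.003,0.172],[0,0,0.0064],10],[[-0.002,-0.003,0.172],[0,0,0.0064],10],[[-0.002,-0.003,0.172],[0,0,0.0064],10],[[-0.002,-0.003,0.172],[0,0,0.0064],10],[[-0.002,-0.003,0.172],[0,0,0.0064],10],[[-0.002,-0.003,0.172],[0,0,0.0064],10],[[-0.002,-0.003,0.172],[0,0,0.0064],10],[[-0.002,-0.003,0.172],[0,0,0.0064],10],[[-0.002,-0.003,0.172],[0,0,0.0064],10],[[-0.002,-0.003,0.172],[0,0,0.0064],10]]' --force 100

```text
clock: 6.1
tool_pos: [0.5832, -0.2299, 0.0271]
ee_rot: [0.001, -0.026, 1.0, -0.0]
force: [-0.9, -1.0, 5.4]
gripper_width: 0.0227
grip_force: 98.0
```

Scaled: -120 mm is -0.12, -105 mm is -0.105.

arm_command --rows '[[[0,0,-0.008],[0,0,0],10],[[0,0,-0.025],[0,0,0],10],[[0,0,-0.05],[0,0,0],10],[[0,0,-0.08],[0,0,0],10],[[0,0,-0.105],[0,0,0],10],[[0,0,-0.12],[0,0,0],10],[[0,0,-0.12],[0,0,0],10],[[0,0,-0.12],[0,0,0],10]]'

```text
clock: 6.77
tool_pos: [0.5829, -0.2297, 0.1464]
ee_rot: [0.0, -0.026, 1.0, -0.0]
force: [-1.1, 1.4, -4.5]
gripper_width: 0.0226
grip_force: 98.3
```

```bash
cat > head.py <<'E'
from h import *
def headfit(p,s,verbose=True):
    """ring head outline -> head top centre in tool frame (assumes tool z of head top = 19-... )"""
    T=toolR(s).as_matrix(); 
    # head top is 12 mm above grip point, grip point 19 mm behind TCP -> tool z=-31 mm
    z=s['tool_pos'][2]+.031; out=[]
    for l,dz in (('wrench_head',z),('wrench_grip',s['tool_pos'][2]+.019),('socket',s['tool_pos'][2]-.023)):
        for r in manip.mark_of(l,p)[:2]: 
            X=at_z(p,r['location'],dz); print(l,np.round(r['location'],1),round(r['confidence'],2),'tool mm',np.round(T.T@(X-s['tool_pos'])*1000,1))
E
python3 - <<'E'
from head import *
np.set_printoptions(precision=4,suppress=True)
p=manip.get_image('wrist'); s=manip.read_state(); T=toolR(s).as_matrix(); print(s['clock'],s['tool_pos'],np.arctan2(T[1,0],T[0,0]),s['q'],s['force'],s['ft_torque'],T[:,2]); headfit(p,s)
save(p,'held.png')
p=manip.get_image('top'); headfit(p,s)
E
```

```text
6.8167 [ 0.5824 -0.2294  0.1453] -3.0895021549413766 [-0.5092  0.4224  0.046   1.1959 -0.     -0.5613] [-0.1487  0.836  -5.1619] [ 0.0324  0.1489 -0.0097] [-0.0013  0.0007 -1.    ]
wrench_grip [287.6 290.6] 0.96 tool mm [ -0.7   0.5 -19. ]
wrench_head [351.5 133.4] 0.57 tool mm [-117.6    5.   -31.1]
socket [349.3 141. ] 0.58 tool mm [-109.6    2.9   22.9]
```

View pics/held.png

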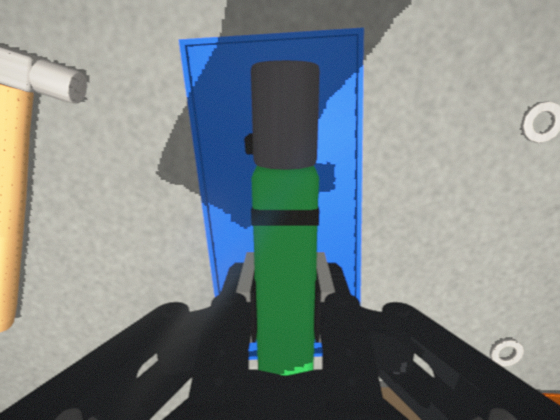

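The held view shows the wrench straight in the hand: cap columns 252–318, against a centre of 285. The head is hidden behind the gripper. I'll check its in-hand offset numerically from the green/cap edge and the top and scene views.

```bash
python3 - <<'E'
from head import *
np.set_printoptions(precision=4,suppress=True)
p=manip.get_image('wrist'); s=manip.read_state(); T=toolR(s).as_matrix()
W=lambda v: s['tool_pos']+T@(np.array(v)/1000)
hsv=cv2.cvtColor(p['image'],cv2.COLOR_RGB2HSV)
m=(hsv[...,0]>45)&(hsv[...,0]<85)&(hsv[...,1]>100)&(np.arange(560)>230)&(np.arange(560)<340)
print('first green rows',[int(np.nonzero(m[:,c])[0][0]) for c in (265,275,285,295,305)])
for x in (50,55,60): print('pred grip end tool x',x,proj(p,W((x,0,-31))))
for r in (185,200,240,260):
    c=np.nonzero(m[r])[0]; print(r,c[0],c[-1],(c[0]+c[-1])/2)
for x in (45,10): print('pred edges',x,proj(p,W((x,-11.5,-31))),proj(p,W((x,11.5,-31))))
for cam in ('top','scene'):
    p=manip.get_image(cam); headfit(p,s); print(cam,'pred head',proj(p,W((-110,0,-31))),'socket',proj(p,W((-110,0,23))))
    u,v=proj(p,W((-110,0,-31))).astype(int); 
    save({'image':cv2.resize(p['image'][v-40:v+40,u-50:u+50],None,fx=4,fy=4,interpolation=cv2.INTER_CUBIC)},'hd_%s.png'%cam)
a=cv2.imread('pics/hd_top.png'); b=cv2.imread('pics/hd_scene.png'); cv2.imwrite('pics/hd.png',np.hstack([a,b]))
E
```

```text
first green rows [168, 169, 169, 169, 168]
pred grip end tool x 50 [285.8842 184.7801]
pred grip end tool x 55 [285.9036 170.5519]
pred grip end tool x 60 [285.9235 155.9417]
185 252 318 285.0
200 253 316 284.5
240 255 315 285.0
260 255 315 285.0
pred edges 45 [253.0858 198.6337] [318.6365 198.6482]
pred edges 10 [255.6826 286.4835] [315.802  286.4759]
wrench_head [352.1 136.9] 0.95 tool mm [-107.8    4.5  -31.1]
wrench_head [428.9 175.8] 0.71 tool mm [   7.7 -184.   -31.1]
socket [351.8 140.7] 0.49 tool mm [-109.4   -3.6   22.9]
socket [108.9 254.8] 0.48 tool mm [148.9 662.6  23.4]
top pred head [353.7414 135.9612] socket [350.4622 140.5941]
wrench_head [160.8 177.8] 0.8 tool mm [-108.    -3.4  -31.1]
wrench_grip [194.6 158. ] 0.63 tool mm [  0.1   3.  -19. ]
wrench_grip [162.8 190.5] 0.54 tool mm [-126.7   23.1  -19.1]
socket [165.7 192. ] 0.49 tool mm [-111.8    2.2   22.9]
socket [161.8 176.2] 0.49 tool mm [-84.7 -47.   22.9]
scene pred head [161.0524 178.9989] socket [165.6889 191.1718]
```

View pics/hd.png

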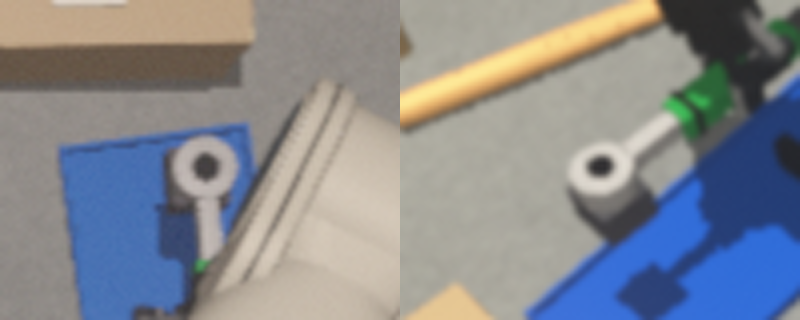

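All views agree: the socket axis is at tool x ≈ -109.5, y ≈ 0, and the wrench is level. The crops show the head at left (205,165) and right (600,168), close to prediction. Carrying it above the bolt at yaw 0.58.

Scaled: 401 mm is 0.401, 400 mm is 0.4, -0.528 rad is -0.1681.

arm_command --rows '[[[0.003,0.015,0],[0,0,-0.0064],10],[[0.008,0.045,0],[0,0,-0.0191],10],[[0.013,0.08,0],[0,0,-0.0318],10],[[0.019,0.115,0],[0,0,-0.0477],10],[[0.025,0.15,0],[0,0,-0.0637],10],[[0.031,0.185,0],[0,0,-0.0764],10],[[0.037,0.22,0],[0,0,-0.0923],10],[[0.043,0.255,0],[0,0,-0.105],10],[[0.049,0.29,0],[0,0,-0.121],10],[[0.055,0.325,0],[0,0,-0.1369],10],[[0.061,0.36,0.005],[0,0,-0.1528],10],[[0.066,0.387,0.015],[0,0,-0.1623],10],[[0.068,0.4,0.025],[0,0,-0.1681],10],[[0.068,0.401,0.03],[0,0,-0.1681],10],[[0.068,0.401,0.03],[0,0,-0.1681],10],[[0.068,0.401,0.03],[0,0,-0.1681],10],[[0.068,0.401,0.03],[0,0,-0.1681],10]]'

```text
clock: 9.03
tool_pos: [0.4946, 0.1666, 0.1168]
ee_rot: [0.0, -0.286, 0.958, -0.0]
force: [-0.1, -0.6, -4.0]
gripper_width: 0.0228
grip_force: 98.6
```

```bash
cat > where.py <<'E'
from head import *
np.set_printoptions(precision=4,suppress=True)
s=manip.read_state(); T=toolR(s).as_matrix(); W=lambda v: s['tool_pos']+T@(np.array(v)/1000)
yaw=np.arctan2(T[1,0],T[0,0])%(2*np.pi)
S=W((-109.5,0,23)); print(s['clock'],'tcp',s['tool_pos'],'wyaw',yaw-np.pi,'socket',S,'q',s['q'],'F',s['force'],'M',s['ft_torque'])
B=np.array([.5849,.2273,.033]); print('bolt - socket in tool mm',T.T@(B-S)*1000)
E
python3 - <<'E'
from where import *
for cam in ('top','scene'):
    p=manip.get_image(cam); headfit(p,s); print(cam,'pred head',proj(p,W((-109.5,0,-31))),'socket',proj(p,S),'bolt',proj(p,B))
    if cam=='scene':
        u,v=proj(p,S).astype(int); save({'image':cv2.resize(p['image'][v-50:v+50,u-65:u+65],None,fx=5,fy=5,interpolation=cv2.INTER_CUBIC)},'ov.png')
E
```

```text
9.0333 tcp [0.4946 0.1666 0.1168] wyaw 0.5790945770563227 socket [0.5862 0.2265 0.0939] q [ 0.1641  0.2718 -0.2623  1.0361 -0.0002 -0.415 ] F [-0.0595 -0.6403 -4.0162] M [-0.0469  0.1072  0.0106]
bolt - socket in tool mm [ 0.7012  1.4121 60.8576]
wrench_head [182.1 183.3] 0.7 tool mm [-105.8    1.4  -30.9]
wrench_grip [205.3 217. ] 0.52 tool mm [  0.5   1.2 -19. ]
socket [178.9 182.7] 0.15 tool mm [-123.7   11.4   23.1]
top pred head [181.7711 181.8534] socket [185.262 184.604] bolt [188.6062 187.9365]
wrench_head [318.9 268.4] 0.72 tool mm [-103.2    4.1  -30.9]
wrench_head [324.  236.5] 0.21 tool mm [-16.2   1.9 -31. ]
wrench_grip [323.1 233.5] 0.84 tool mm [ -1.2  -1.8 -19. ]
socket [316.7 281.1] 0.57 tool mm [-111.3    3.7   23.1]
scene pred head [316.7198 270.4648] socket [315.3296 280.1153] bolt [314.4915 289.9297]
```

View pics/ov.png

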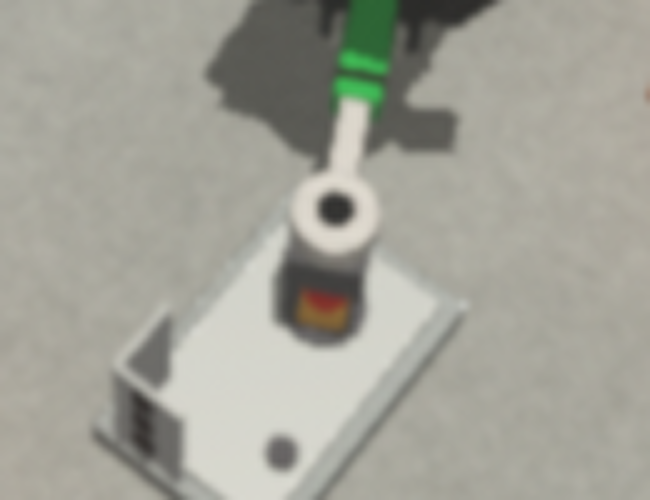

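The scene crop shows the socket straight above the brass bolt, head at (336,210) and bolt at (325,308). Lowering in steps and checking the force each time.

Scaled: 47 mm is 0.047, 45 mm is 0.045.

arm_command --rows '[[[0.001,0.001,0.015],[0,0,0],10],[[0.001,0.0015,0.03],[0,0,0],10],[[0.001,0.0015,0.038],[0,0,0],10],[[0.001,0.0015,0.041],[0,0,0],10],[[0.001,0.0015,0.043],[0,0,0],10],[[0.001,0.0015,0.045],[0,0,0],10],[[0.001,0.0015,0.047],[0,0,0],10],[[0.001,0.0015,0.047],[0,0,0],10]]'

```text
clock: 10.1
tool_pos: [0.4926, 0.1679, 0.0694]
ee_rot: [0.0, -0.286, 0.958, -0.0]
force: [0.4, -0.4, -3.9]
gripper_width: 0.023
grip_force: 98.6
```

```bash
python3 -c "import where"
```

```text
10.1 tcp [0.4926 0.1679 0.0694] wyaw 0.5801169553825836 socket [0.5842 0.228  0.0464] q [ 0.1673  0.3111 -0.3406  0.9187 -0.0001 -0.4129] F [ 0.3799 -0.411  -3.8703] M [-0.1691  0.0713 -0.0406]
bolt - socket in tool mm [-0.1879 -0.9126 13.4293]
```

No contact force with the rim 4.6 mm below the bolt's top, so it's going on. Continuing to the washer.

Scaled: 13 mm is 0.013, 12 mm is 0.012.

arm_command --rows '[[[0,0,0.003],[0,0,0],10],[[0,0,0.006],[0,0,0],10],[[0,0,0.009],[0,0,0],10],[[0,0,0.011],[0,0,0],10],[[0,0,0.012],[0,0,0],10],[[0,0,0.013],[0,0,0],10],[[0,0,0.013],[0,0,0],10],[[0,0,0.013],[0,0,0],10]]'

```text
clock: 10.77
tool_pos: [0.4924, 0.1679, 0.0563]
ee_rot: [-0.0, -0.286, 0.958, -0.0]
force: [-1.4, -1.3, -2.8]
gripper_width: 0.0228
grip_force: 98.8
```

```bash
python3 -c "import where"
```

```text
10.7667 tcp [0.4924 0.1679 0.0563] wyaw 0.5800907998331937 socket [0.584  0.2279 0.0333] q [ 0.1672  0.3241 -0.3601  0.8868 -0.0001 -0.4129] F [-1.3859 -1.29   -2.799 ] M [-0.4443  0.2828 -0.0287]
bolt - socket in tool mm [-0.4377 -0.9671  0.2705]
```

Fully seated: rim estimated at 33.3 mm. Now I turn clockwise about the socket axis, with the pivot at tool x = -109.5, starting with 0.28 rad.

Scaled: 30.3 mm is 0.0303, 21.8 mm is 0.0218, 0.28 rad is 0.0891.

arm_command --rows '[[[-0.0001,0.0044,0],[0,0,0.0127],10],[[-0.0004,0.0088,0],[0,0,0.0255],10],[[-0.0008,0.0131,0],[0,0,0.0382],10],[[-0.0014,0.0174,0],[0,0,0.0509],10],[[-0.0022,0.0218,0],[0,0,0.0637],10],[[-0.0031,0.026,0],[0,0,0.0764],10],[[-0.0043,0.0303,0],[0,0,0.0891],10],[[-0.0043,0.0303,0],[0,0,0.0891],10]]'

```text
clock: 11.43
tool_pos: [0.4789, 0.1952, 0.0562]
ee_rot: [-0.0, -0.148, 0.989, -0.001]
force: [-1.1, -7.9, -2.3]
gripper_width: 0.0229
grip_force: 99.0
```

```bash
cat >> where.py <<'E'
r=s['tool_pos']-B; print('torque at bolt', (np.cross(r,s['force'])+s['ft_torque'])[2], 'Fxyz tool',T.T@s['force'],'Mz',s['ft_torque'][2],'cw so far',.58-(yaw-np.pi))
E
python3 -c "import where"
```

```text
11.4333 tcp [0.4789 0.1952 0.0562] wyaw 0.2977530015241774 socket [0.5835 0.2272 0.0331] q [ 0.2258  0.3203 -0.3663  0.8854 -0.002  -0.072 ] F [-1.091  -7.9113 -2.3369] M [-1.6756  0.3908 -0.0603]
bolt - socket in tool mm [-1.3146 -0.3473  0.051 ]
torque at bolt 0.7434883259578344 Fxyz tool [ 3.3609 -7.2388  2.3547] Mz -0.0602585374501789 cw so far 0.2822469984758226
```

About 0.74 N m at the bolt, rising. From here small increments, reading the torque after each.

Scaled: 4.4 mm is 0.0044, 2.2 mm is 0.0022, 0.04 rad is 0.0127.

arm_command --rows '[[[0,0.0022,0],[0,0,0.0064],10],[[-0.0001,0.0044,0],[0,0,0.0127],10],[[-0.0001,0.0044,0],[0,0,0.0127],10]]'

```text
clock: 11.68
tool_pos: [0.4777, 0.1992, 0.0562]
ee_rot: [-0.001, -0.129, 0.992, -0.001]
force: [-2.4, -6.7, -2.9]
gripper_width: 0.0226
grip_force: 99.0
```

```bash
python3 -c "import where"|tail -1
```

```text
torque at bolt 0.7137829011849084 Fxyz tool [ 4.0681 -5.8732  2.9452] Mz 0.06107829977050491 cw so far 0.3211380682898167
```

Scaled: 8.75 mm is 0.0088, -0.35 mm is -0.0004, 0.08 rad is 0.0255.

arm_command --rows '[[[0,0.0022,0],[0,0,0.0064],10],[[-0.0001,0.0044,0],[0,0,0.0127],10],[[-0.0002,0.0066,0],[0,0,0.0191],10],[[-0.0004,0.0088,0],[0,0,0.0255],10]]'

```text
clock: 12.02
tool_pos: [0.4757, 0.2077, 0.0561]
ee_rot: [-0.001, -0.09, 0.996, -0.001]
force: [-2.4, -6.2, -2.1]
gripper_width: 0.0225
grip_force: 99.0
```

```bash
cat > tq.py <<'E'
from h import *
L=[]
for i in range(5):
    s=manip.read_state(); T=toolR(s).as_matrix(); r=s['tool_pos']-np.array([.5849,.2273,.033])
    L.append([(np.cross(r,s['force'])+s['ft_torque'])[2],*(T.T@s['force'])]); 
    if i<4: manip.get_image('top')
yaw=np.arctan2(T[1,0],T[0,0])%(2*np.pi)-np.pi
S=s['tool_pos']+T@np.array([-.1095,0,.023])
print(round(s['clock'],2),'tq',np.round([l[0] for l in L],2),'mean',np.round(np.mean(L,0),2),'cw',round(.58-yaw,3),'S',np.round(S,4))
E
python3 tq.py
```

```text
12.22 tq [0.9  0.82 0.75 0.79 0.83] mean [ 0.82  3.5  -5.93  2.12] cw 0.4 S [0.5835 0.2272 0.033 ]
```

Scaled: 4.4 mm is 0.0044, 2.2 mm is 0.0022, 0.04 rad is 0.0127.

arm_command --rows '[[[0,0.0022,0],[0,0,0.0064],10],[[-0.0001,0.0044,0],[0,0,0.0127],10]]'

```text
clock: 12.38
tool_pos: [0.4751, 0.212, 0.0561]
ee_rot: [-0.001, -0.07, 0.998, -0.001]
force: [-2.8, -5.5, -3.4]
gripper_width: 0.0224
grip_force: 99.0
```

```bash
python3 tq.py
```

```text
12.58 tq [0.8  0.9  0.83 0.75 0.71] mean [ 0.8   3.69 -5.71  2.4 ] cw 0.44 S [0.5834 0.2272 0.0329]
```

Scaled: 4.4 mm is 0.0044, 2.2 mm is 0.0022, 0.04 rad is 0.0127.

arm_command --rows '[[[0,0.0022,0],[0,0,0.0064],10],[[-0.0001,0.0044,0],[0,0,0.0127],10]]'

```text
clock: 12.75
tool_pos: [0.4745, 0.2164, 0.0561]
ee_rot: [-0.001, -0.05, 0.999, -0.001]
force: [-2.5, -5.7, -2.2]
gripper_width: 0.0225
grip_force: 99.0
```

```bash
python3 tq.py
```

```text
12.95 tq [0.88 0.84 0.71 0.84 0.75] mean [ 0.8   3.52 -5.49  1.87] cw 0.48 S [0.5834 0.2273 0.0329]
```

```bash
cat >> tq.py <<'E'
p=manip.get_image('wrist'); hsv=cv2.cvtColor(p['image'],cv2.COLOR_RGB2HSV)
m=(hsv[...,0]>45)&(hsv[...,0]<85)&(hsv[...,1]>100)&(np.arange(560)>230)&(np.arange(560)<340)
out=[]
for r in (185,200,240,260):
    c=np.nonzero(m[r])[0]; out.append((int(c[0]),int(c[-1])) if len(c) else None)
print('green cols',out,'first rows',[int(np.nonzero(m[:,c])[0][0]) for c in (265,285,305)])
E
sed -i 's/range(5)/range(4)/; s/i<4/i<3/' tq.py
```

```text
(no output)
```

Scaled: 3.3 mm is 0.0033, 2.2 mm is 0.0022, 0.03 rad is 0.0095.

arm_command --rows '[[[0,0.0022,0],[0,0,0.0064],10],[[-0.0001,0.0033,0],[0,0,0.0095],10]]'

```text
clock: 13.12
tool_pos: [0.4742, 0.2198, 0.0561]
ee_rot: [-0.001, -0.035, 0.999, -0.001]
force: [-2.8, -5.8, -1.7]
gripper_width: 0.0226
grip_force: 99.0
```

```bash
python3 tq.py
```

```text
13.27 tq [0.9  0.78 0.81 0.87] mean [ 0.84  3.28 -5.8   2.02] cw 0.51 S [0.5834 0.2273 0.0329]
green cols [(252, 316), (252, 317), (254, 315), (254, 315)] first rows [168, 169, 167]
```

Wrench is still square in the hand and the torque is creeping up. I'll keep stepping.

Scaled: 4.4 mm is 0.0044, 2.2 mm is 0.0022, 0.04 rad is 0.0127.

arm_command --rows '[[[0,0.0022,0],[0,0,0.0064],10],[[-0.0001,0.0044,0],[0,0,0.0127],10]]'

```text
clock: 13.48
tool_pos: [0.474, 0.2242, 0.0561]
ee_rot: [-0.001, -0.015, 1.0, -0.001]
force: [-3.2, -5.1, -2.1]
gripper_width: 0.0226
grip_force: 99.0
```

```bash
python3 tq.py
```

```text
13.63 tq [0.74 0.59 0.74 0.62] mean [ 0.67  3.5  -5.07  2.05] cw 0.55 S [0.5833 0.2275 0.0329]
green cols [(252, 317), (252, 317), (254, 315), (255, 315)] first rows [168, 169, 168]
```

The torque fell from 0.84 to 0.67, so it has probably clicked. One cautious 0.02 rad step will confirm that the resistance keeps falling; even then the play stays well below 0.16.

Scaled: 2.2 mm is 0.0022, 1.1 mm is 0.0011, 0.02 rad is 0.0064.

arm_command --rows '[[[0,0.0011,0],[0,0,0.0032],10],[[0,0.0022,0],[0,0,0.0064],10]]'

```text
clock: 13.85
tool_pos: [0.4739, 0.2264, 0.0561]
ee_rot: [-0.001, -0.005, 1.0, -0.001]
force: [-3.7, -4.1, -2.2]
gripper_width: 0.0227
grip_force: 99.0
```

```bash
python3 tq.py
```

```text
14.0 tq [0.57 0.65 0.73 0.66] mean [ 0.65  3.31 -4.85  2.58] cw 0.57 S [0.5833 0.2275 0.0329]
green cols [(252, 317), (252, 317), (254, 315), (255, 315)] first rows [168, 169, 168]
```

Scaled: 2.2 mm is 0.0022, 1.1 mm is 0.0011, 0.02 rad is 0.0064.

arm_command --rows '[[[0,0.0011,0],[0,0,0.0032],10],[[0,0.0022,0],[0,0,0.0064],10]]'

```text
clock: 14.22
tool_pos: [0.4739, 0.2287, 0.0561]
ee_rot: [-0.001, 0.005, 1.0, -0.001]
force: [-3.2, -3.9, -1.9]
gripper_width: 0.023
grip_force: 99.0
```

```bash
python3 tq.py
```

```text
14.37 tq [0.55 0.44 0.58 0.54] mean [ 0.53  2.88 -4.46  2.1 ] cw 0.59 S [0.5833 0.2276 0.0329]
green cols [(252, 317), (252, 317), (254, 315), (255, 315)] first rows [168, 169, 168]
```

Torque fell steadily 0.84 → 0.67 → 0.65 → 0.53: the wrench has clicked, play about 0.08 rad. I stop here and turn back 0.15 rad to unload the latch.

Scaled: -16.4 mm is -0.0164, -1.2 mm is -0.0012, -0.15 rad is -0.0477.

arm_command --rows '[[[0,-0.0033,0],[0,0,-0.0095],10],[[-0.0002,-0.0066,0],[0,0,-0.0191],10],[[-0.0004,-0.0098,0],[0,0,-0.0286],10],[[-0.0008,-0.0131,0],[0,0,-0.0382],10],[[-0.0012,-0.0164,0],[0,0,-0.0477],10],[[-0.0012,-0.0164,0],[0,0,-0.0477],10]]'

```text
clock: 14.92
tool_pos: [0.475, 0.2121, 0.0562]
ee_rot: [-0.001, -0.071, 0.998, -0.0]
force: [-2.4, -3.7, -1.9]
gripper_width: 0.0227
grip_force: 99.0
```

```bash
python3 tq.py
```

```text
15.07 tq [0.14 0.13 0.16 0.13] mean [ 0.14  4.18 -3.56  1.77] cw 0.441 S [0.5834 0.2276 0.0331]
green cols [(252, 317), (253, 317), (254, 316), (255, 315)] first rows [168, 170, 168]
```

Scaled: -90 mm is -0.09, -80 mm is -0.08, -0.03 rad is -0.0095.

arm_command --rows '[[[0.0005,-0.002,0],[0,0,-0.0048],10],[[0.0008,-0.0041,0],[0,0,-0.0095],10],[[0.0008,-0.0041,-0.003],[0,0,-0.0095],10],[[0.0008,-0.0041,-0.007],[0,0,-0.0095],10],[[0.0008,-0.0041,-0.012],[0,0,-0.0095],10],[[0.0008,-0.0041,-0.018],[0,0,-0.0095],10],[[0.0008,-0.0041,-0.025],[0,0,-0.0095],10],[[0.0008,-0.0041,-0.04],[0,0,-0.0095],10],[[0.0008,-0.0041,-0.06],[0,0,-0.0095],10],[[0.0008,-0.0041,-0.08],[0,0,-0.0095],10],[[0.0008,-0.0041,-0.09],[0,0,-0.0095],10],[[0.0008,-0.0041,-0.09],[0,0,-0.0095],10],[[0.0008,-0.0041,-0.09],[0,0,-0.0095],10]]'

```text
clock: 16.2
tool_pos: [0.4756, 0.2088, 0.1465]
ee_rot: [0.001, -0.085, 0.996, 0.0]
force: [-0.3, -0.0, -3.6]
gripper_width: 0.0227
grip_force: 98.8
```

```bash
python3 tq.py; python3 - <<'E'
from where import *
# return: grasp pose TCP (.5832,-.2299,.0271) yaw 3.1937, above at z .12
g=np.array([.5832,-.2299,.12]); print('shift',T.T@(g-s['tool_pos'])*1000,'turn',-(3.1937-yaw))
E
```

```text
16.35 tq [-0.02  0.09 -0.04 -0.05] mean [-0.    0.12  0.08  3.89] cw 0.41 S [0.5827 0.227  0.1219]
green cols [(252, 318), (253, 317), (255, 316), (255, 315)] first rows [168, 169, 168]
16.4 tcp [0.4748 0.2085 0.1451] wyaw 0.17015917529348545 socket [0.5827 0.227  0.1219] q [ 0.2518  0.2479 -0.2179  1.1069  0.      0.0817] F [-0.183  -0.2441 -3.8608] M [0.0238 0.1534 0.0494]
bolt - socket in tool mm [-2.3691 -0.0999 88.9245]
torque at bolt 0.07281707171537492 Fxyz tool [ 0.214  -0.2091  3.8612] Mz 0.04939489655619327 cw so far 0.4098408247065145
shift [ -32.5988 -450.4191   25.1339] turn 0.11805182888327836
```

Wrench is off the bolt, free of load. Carrying it back above the tray.

Scaled: -450 mm is -0.45, -442 mm is -0.442, 0.118 rad is 0.0376.

arm_command --rows '[[[-0.001,-0.015,0],[0,0,0],10],[[-0.003,-0.045,0],[0,0,0.0032],10],[[-0.006,-0.08,0],[0,0,0.0064],10],[[-0.008,-0.115,0],[0,0,0.0095],10],[[-0.011,-0.15,0],[0,0,0.0127],10],[[-0.013,-0.185,0],[0,0,0.0159],10],[[-0.016,-0.22,0],[0,0,0.0191],10],[[-0.018,-0.255,0],[0,0,0.0223],10],[[-0.021,-0.29,0],[0,0,0.0255],10],[[-0.024,-0.325,0],[0,0,0.0286],10],[[-0.026,-0.36,0],[0,0,0.0318],10],[[-0.029,-0.395,0],[0,0,0.035],10],[[-0.031,-0.425,0],[0,0,0.0366],10],[[-0.032,-0.442,0.005],[0,0,0.0376],10],[[-0.033,-0.45,0.01],[0,0,0.0376],10],[[-0.033,-0.45,0.02],[0,0,0.0376],10],[[-0.033,-0.45,0.025],[0,0,0.0376],10],[[-0.033,-0.45,0.025],[0,0,0.0376],10]]'

```text
clock: 17.9
tool_pos: [0.583, -0.2273, 0.1191]
ee_rot: [-0.002, -0.027, 1.0, 0.001]
force: [-0.1, -0.2, -3.8]
gripper_width: 0.0228
grip_force: 98.9
```

```bash
python3 - <<'E'
from where import *
g=np.array([.5832,-.2299,.0271]); print('shift',T.T@(g-s['tool_pos'])*1000,'turn',-(3.1937-yaw))
E
```

```text
17.9 tcp [ 0.583  -0.2273  0.1191] wyaw 0.05338535401303579 socket [ 0.6923 -0.2214  0.0958] q [-0.5059  0.4382  0.0029  1.1394  0.0003 -0.5593] F [-0.099  -0.1706 -3.7849] M [0.0173 0.1693 0.0032]
bolt - socket in tool mm [ 83.0991 453.6724  64.1329]
torque at bolt -0.041519397848833677 Fxyz tool [ 0.0961 -0.174   3.7848] Mz 0.0031613971184618825 cw so far 0.5266146459869642
shift [-0.3257 -2.7984 92.0417] turn 0.0012780076028287013
```

Scaled: 92.5 mm is 0.0925, 92 mm is 0.092.

arm_command --rows '[[[0,-0.002,0.015],[0,0,0],10],[[0,-0.002,0.035],[0,0,0],10],[[0,-0.002,0.055],[0,0,0],10],[[0,-0.002,0.07],[0,0,0],10],[[0,-0.002,0.079],[0,0,0],10],[[0,-0.002,0.084],[0,0,0],10],[[0,-0.002,0.087],[0,0,0],10],[[0,-0.002,0.089],[0,0,0],10],[[0,-0.002,0.091],[0,0,0],10],[[0,-0.002,0.092],[0,0,0],10],[[0,-0.002,0.0925],[0,0,0],10],[[0,-0.002,0.0925],[0,0,0],10],[[0,-0.002,0.0925],[0,0,0],10]]'

```text
clock: 18.98
tool_pos: [0.5844, -0.2314, 0.0291]
ee_rot: [0.0, -0.026, 1.0, -0.0]
force: [0.8, 0.2, -3.8]
gripper_width: 0.0229
grip_force: 99.0
```

Scaled: 2 mm is 0.002, 1.5 mm is 0.0015.

arm_command --rows '[[[0,0,0.001],[0,0,0],10],[[0,0,0.0015],[0,0,0],10],[[0,0,0.002],[0,0,0],10],[[0,0,0.002],[0,0,0],10]]'

```text
clock: 19.32
tool_pos: [0.5843, -0.2314, 0.0272]
ee_rot: [0.0, -0.026, 1.0, -0.0]
force: [-1.8, 0.6, 0.5]
gripper_width: 0.0221
grip_force: 99.7
```

Contact: the weight is now carried by the tray. Opening slowly, then lifting away.

Scaled: -170 mm is -0.17, -140 mm is -0.14.

arm_command --rows '[[[0,0,0],[0,0,0],26],[[0,0,0],[0,0,0],32],[[0,0,0],[0,0,0],45],[[0,0,0],[0,0,0],60],[[0,0,0],[0,0,0],75],[[0,0,0],[0,0,0],85],[[0,0,0],[0,0,0],85],[[0,0,0],[0,0,0],85],[[0,0,-0.01],[0,0,0],85],[[0,0,-0.03],[0,0,0],85],[[0,0,-0.06],[0,0,0],85],[[0,0,-0.1],[0,0,0],85],[[0,0,-0.14],[0,0,0],85],[[0,0,-0.17],[0,0,0],85],[[0,0,-0.17],[0,0,0],85],[[0,0,-0.17],[0,0,0],85]]' --force 20

```text
clock: 20.65
tool_pos: [0.585, -0.2316, 0.1997]
ee_rot: [0.002, -0.026, 1.0, -0.001]
force: [-0.9, -0.0, -0.3]
gripper_width: 0.085
grip_force: 0.0
```

```bash
python3 - <<'E'
from h import *
p=manip.get_image('wrist'); s=manip.read_state(); print(s['clock'],s['tool_pos'],s['force'],s['gripper_width'])
for l,z in (('wrench_grip',.046),('wrench_head',.058),('socket',.004),('tray',0)):
    for r in manip.mark_of(l,p)[:2]: print(l,np.round(r['location'],1),round(r['confidence'],2),at_z(p,r['location'],z)[:2].round(4))
save(p,'end.png')
E
```

```text
20.7 [ 0.58431941 -0.23124307  0.19780676] [-1.50609685 -0.37550314 -1.48616057] 0.08480520098322969
wrench_grip [288.3 183.8] 0.55 [ 0.5804 -0.2294]
wrench_head [284.4 297.4] 0.71 [ 0.6929 -0.2271]
socket [285.2 269.6] 0.58 [ 0.6916 -0.2264]
tray [286.5 197.8] 0.56 [ 0.6074 -0.2295]
```

View pics/end.png

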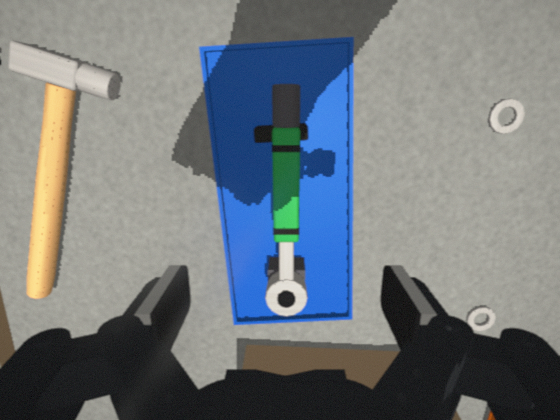

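The wrench lies in the tray as before, head at (286,297) and grip on the saddle at (288,135). The gripper is open and clear, and the hammer and washers in view are undisturbed. Handing in.

```bash
python3 -c "
from bench import manip; print(manip.close_job())"
```

```text
the job is handed in; nothing more can be done
None
```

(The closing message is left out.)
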